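# Unstack the project parts and complete the kit

### The arm

A 6-joint arm with a two-finger parallel gripper is mounted at the origin on the work surface. World frame = base frame: x ahead of the robot, y to its left, z up, the work surface at z = 0. Lengths are in m, angles in rad, forces in N, time in s.
With the tool pointing down it reaches from about 0.35 to 0.975 m from the base axis. Payload 4.9 kg.
Tool frame: the origin (TCP) lies on the mounting face of the last link; the fingertips stand 173 mm ahead of it and the grasp point (between the pads) lies 155 mm ahead of it (tcp_to_grasp is the distance from the TCP to the grasp point, in m); z points along the fingers, y is the line along which they close (so a half turn about z gives the same grasp; the last joint's range is limited). The gripper opens to 85 mm and grips with 20 to 120 N. Pads are 22 mm wide; open, the fingers measure 114 mm over their backs; the gripper's body (76 mm by 85 mm) begins 54 mm behind the grasp point. The pads swing forward as they close: fully open they stand 13 mm farther back than shut.
Start: joints at [1.205, 0.053, 1.613, -0, 1.476, -0.119], TCP at [0.153, 0.606, 0.405] pointing down, gripper open.
Joint ranges: [-3.01, 3.01], [-1.01, 2.22], [0.06, 2.58], [-1.02, 4.17], [0.09, 2.62], [-3.14, 3.14]. Speed limits (rad/s): [2.57, 2.57, 3.14, 3.14, 3.14, 3.14].

### API

Orientations are given as a rotation vector (axis times angle).
In Python, from station import get_obs, get_image, calibration, finish_job, tcp_to_grasp gives the robot as it stands. The module is installed in compiled form; this text tells all that it offers.
- The arm moves only by the tool arm_command, never from a script. Its argument "plan" is a list that holds one entry, the list of rows, each a list of 6 numbers: the shift along the tool's x, y, z in cm, then the turn, a rotation vector about the tool's x, y, z in rad. A call has 1 to 12 rows; each row is the pose to reach, as a shift and turn from the pose commanded when the call began, along the tool's axes at that moment; what a row does not reach only later rows make up. A row lasts 1/12 s, in which the tool goes at most 41.7 mm and 7.16 degrees, less where a joint would pass 70% of its speed; a pose out of reach is approached as far as the arm can. A call with a gripper value outside its range is refused whole. "gripper" is the closure, from -1 (fully open) to 1 (shut), set as the call begins (left out, the last holds). The fingers move at their own pace and stop on an object; "force" is the grip in N (left out, the last holds). Time passes only in rows, so rows that repeat a pose let the fingers close. It gives the time, the measured TCP pose, the force, the opening and the grip force at its end, in the units of the state.
- get_obs(): the state, without advancing time (a new reading comes with each control period).
- get_image(name): name is "side" or "top"; returns (picture, depth): 400x640x3 uint8, blue, green, red; 400x640 float32, m along the optical axis (not along the pixel's ray), 0 where there is no reading.
- calibration(name): a dict with "fx", "fy", "cx", "cy" (pixels), "pose" (4x4, takes a point from camera to world coordinates). Camera axes: x right, y up, looking along -z (the intrinsics and any distortion apply to the point x, -y, -z); pixel columns grow to the right and rows downward; lengths in m; the calibration is good to about 2 mm. A picture is of the moment at which its call begins. calibration takes no time and is no camera call.
- finish_job(): hands the job in; it is judged then, once.
The state is a dict: "t": time; "q": joint angles; "dq": joint speeds; "effort": joint torques, N m; "tool_pos": TCP position; "tool_rot": TCP orientation; "contact_force": force on the tool from outside, world axes, zero at the start; "wrist_torque": the same for the moment, N m; "opening": finger opening in m; "grip_force": force on a finger pad.
Only numpy, scipy, OpenCV 4.12 (cv2) and the standard library are available. Lean on these libraries where they do the work, as an engineer would, in place of code of your own. Each camera call takes 0.05 s, during which the arm holds its last target. There are 200 camera calls.

### The job

Take the two stacks on the mat apart and complete the red-edged kit tray, so that it holds exactly one cover, one heat sink, one flux tin and one bracket, each lying flat in a recess: the cover in the long one, the heat sink in the medium one, and the tin or bracket that the kit still lacks in its empty small one. The other small part from the stacks is a duplicate of what the kit already has: put it in the empty recess of the black-edged spares tray. Set everything down right way up without dropping or throwing it, and leave the parts already in the trays, the solder reel and the tape roll where they are.

Things in the scene. Friction and masses are not known exactly. Their poses are not given: they have to be found in the camera images.
- kit: Fixed level grey slab, red edging, black-floored recesses, 200 (x) x 236 (y) x 12 mm high; origin: centre of underside. Recess floors 4 mm above the underside. Recess centres x, y in its frame and sizes x by y, mm: long, for the cover, +50, +52, 80 by 120; medium, for the heat sink, +50, -63, 80 by 90; two small 70 by 70: -50, +56 (holds a tin or a bracket) and -50, -56 (empty).
- spares: Fixed level grey slab, black edging, black-floored recesses, 110 (x) x 236 (y) x 12 mm high; origin: centre of underside. On the other side of the stacks from the kit tray. Recess floors 4 mm above the underside. Two recesses 70 by 70 mm centred at x 0, y -56 mm (holds a tin or a bracket) and x 0, y +56 mm (empty).
- cover: Plastic box cover, plain light grey closed block with four corner screws, 100 mm (its x) by 60 mm (its y), 30 mm high, 0.12 kg; origin at the centre of its underside, z up. The bottom of one of the two stacks, on the table.
- heatsink: Aluminium heat sink with seven upright fins running along its x, 70 mm (x) by 60 mm (y, over the outer fins, which can be gripped), 30 mm high, 0.16 kg; origin at the centre of its underside, z up. The bottom of the other stack, on the table.
- tin_stacked: Round closed flux tin, bare metal, 46 mm across, 30 mm high, 0.08 kg; origin at the centre of its underside. At the start it lies on top of the cover or of the heat sink (underside 30 mm above the table).
- bracket_stacked: Steel U-shaped bracket, open upwards and at its ends: 46 mm long (its x), 40 mm wide over its two upright flanges (its y; flanges 4 mm thick), 30 mm high, 0.07 kg; origin at the centre of its underside. At the start it lies on top of the other of the cover and the heat sink.
- tin_stored: A second flux tin, the same as the stacked one, already lying in a small recess of the kit tray or of the spares tray. To be left there.
- bracket_stored: A second U bracket, the same as the stacked one, already lying in a small recess of whichever of the two trays does not hold the stored tin. To be left there.
- solder_reel: Bystander: metal reel, 50 mm across, 30 mm high, standing on the table beyond the stacks; origin at the centre of its underside.
- tape_roll: Bystander: roll of yellow tape, 64 mm across, 18 mm high, lying on the table beyond the stacks; origin at the centre of its underside.
There are look-alikes about, which are no part of the job. Leave any brown or green look-alike of the tin_stacked alone. Leave any yellow look-alike of the heatsink alone.

How it is judged:
By the outcome, as a careful person would: the job done as asked, in the order asked, and still so for the second after the job is handed in, with the robot touching nothing.
It also fails if it takes over 93 s, if anything falls off the work surface, if the arm or the gripper's body presses on something with over 40 N, if the wrist force passes 120 N, or if a joint passes its speed limit or range.

## Working session

There is one attempt and no reset: what is moved stays moved. The work goes in short steps, Python scripts to look and compute and a tool call to move; the robot and the scene stay as the last step left them, time stands still between calls to the robot, and variables do not carry over. Pictures are saved under pics/ and viewed, at most 14 in all, crops included, and the job is handed in when it is done.

Besides the shell and the picture viewer there is one more tool, called after "Emit:" in YAML: its name, and indented under it one key for each argument. arm_command: Moves the arm, as the interface text tells. Its arguments: {"type":"object","properties":{"plan":{"type":"array"},"gripper":{"type":"number"},"force":{"type":"number"}},"required":["plan"]}

```bash
mkdir -p pics; cat > h.py <<'E'
import numpy as np, cv2
from station import *
from scipy.spatial.transform import Rotation as R
def snap(n,f):
    im,d=get_image(n); cv2.imwrite(f'pics/{f}.png',im); np.save(f'pics/{f}.npy',d); return im,d
def w(n,d,u,v,z=None):
    c=calibration(n); P=np.array(c['pose'])
    r=np.array([(u-c['cx'])/c['fx'],-(v-c['cy'])/c['fy'],-1.])
    if z is None: p=r*d[int(v),int(u)]; return P[:3,:3]@p+P[:3,3]
    rw=P[:3,:3]@r; return P[:3,3]+rw*(z-P[2,3])/rw[2]
E
python3 - <<'E'
from h import *
for n in('top','side'):
    snap(n,n+'0'); c=calibration(n); print({k:(np.round(v,3).tolist() if k!='x' else 0) for k,v in c.items()})
print(get_obs(), tcp_to_grasp)
E
```

```text
{'fx': 385.116, 'fy': 385.116, 'cx': 321.21, 'cy': 195.541, 'pose': [[-0.024, 0.987, -0.16, 0.375], [-1.0, -0.023, 0.007, -0.005], [0.003, 0.16, 0.987, 0.997], [0.0, 0.0, 0.0, 1.0]]}
{'fx': 461.363, 'fy': 461.363, 'cx': 320.358, 'cy': 193.414, 'pose': [[0.966, 0.175, -0.191, 0.295], [-0.259, 0.647, -0.717, -0.784], [-0.002, 0.742, 0.67, 0.763], [0.0, 0.0, 0.0, 1.0]]}
{'t': 0.1, 'q': array([ 1.20502905e+00,  5.33116615e-02,  1.61419940e+00,  8.72085903e-06,
        1.47601971e+00, -1.18990089e-01]), 'dq': array([ 0.00022464, -0.00100837, -0.00363327,  0.0003505 , -0.00073559,
        0.00017699]), 'effort': array([ 7.98740311e-04, -3.94900739e+01, -3.71365213e+01, -1.01634191e-04,
        3.87377993e-03,  6.61911326e-07]), 'tool_pos': array([0.15257637, 0.60582876, 0.40354722]), 'tool_rot': array([-3.86596679e-01, -3.11723647e+00,  2.95168112e-03]), 'contact_force': array([ 0.19719782, -0.02923462, -0.91557589]), 'wrist_torque': array([-0.01198505,  0.03152677,  0.01964254]), 'grip_force': 0.0, 'opening': 0.08558616623189123} 0.1547
```

View pics/top0.png

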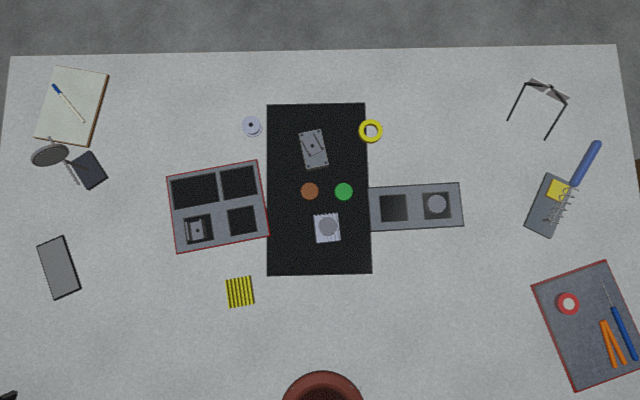

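View pics/side0.png

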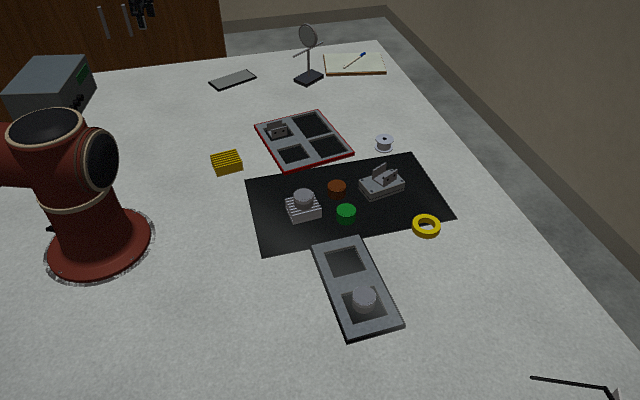

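The top view shows the kit at about (217,206), with a bracket already stored at (198,230), so the kit lacks a tin. The spares tray at (415,206) holds a tin at (436,205), and its empty recess is at (394,208).

The bare-metal tin sits on the heat sink at (327,227), and the bracket sits on the cover at (313,147). The brown (309,190) and green (343,190) tins and the yellow heat sink (240,291) are look-alikes. I'll confirm this in an enlarged crop.

```bash
python3 - <<'E'
import cv2
im=cv2.imread('pics/top0.png')
a=cv2.resize(im[115:255,285:385],None,fx=4,fy=4,interpolation=cv2.INTER_CUBIC); cv2.imwrite('pics/c1.png',a)
b=cv2.resize(im[150:260,160:280],None,fx=5,fy=5,interpolation=cv2.INTER_CUBIC)
cv2.imwrite('pics/c2.png',b)
b=cv2.resize(im[170:240,360:475],None,fx=6,fy=6,interpolation=cv2.INTER_CUBIC)
cv2.imwrite('pics/c3.png',b)
E
```

```text
(no output)
```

View pics/c1.png

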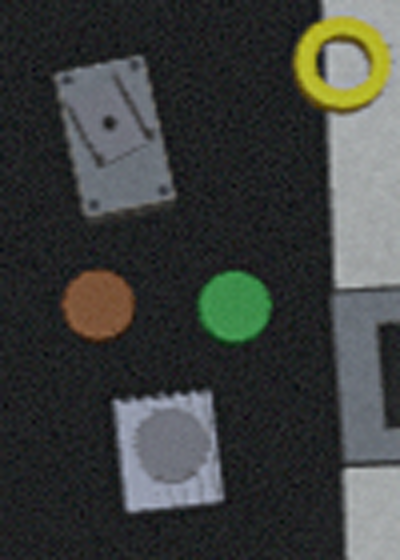

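View pics/c2.png

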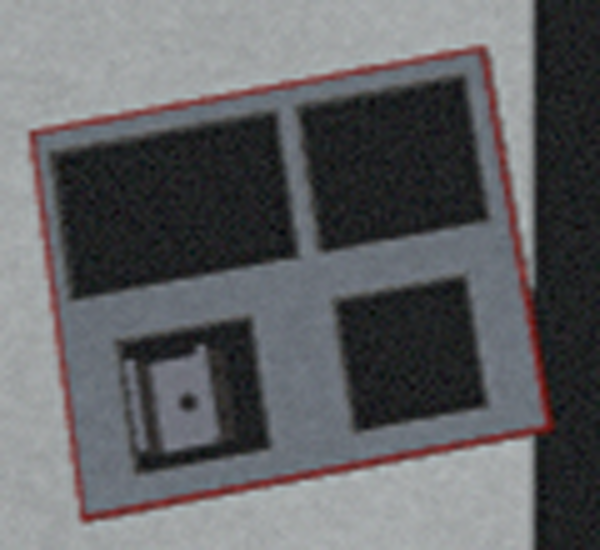

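View pics/c3.png

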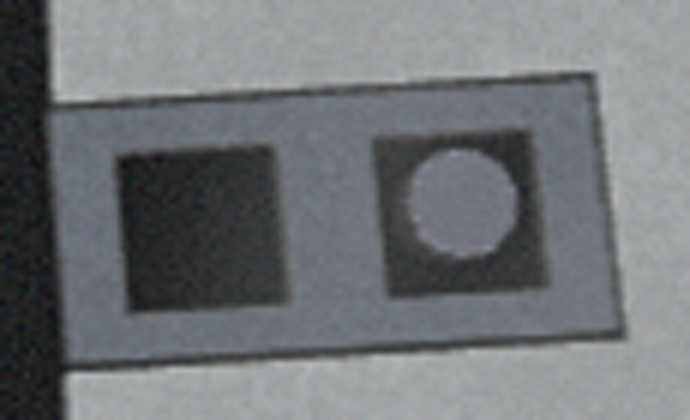

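The crop confirms the roles. The bare-metal tin at (327,226) is on the heat sink and the bracket at (313,146) is on the cover; the brown and green tins are left alone. Next I'll fit the poses from the corners and depth.

```bash
cat >> h.py <<'E'
def cloud(n,d):
    c=calibration(n); P=np.array(c['pose']); v,u=np.nonzero(d>0); k=d[v,u]
    p=np.c_[(u-c['cx'])/c['fx']*k,-(v-c['cy'])/c['fy']*k,-k]; return p@P[:3,:3].T+P[:3,3]
def fit(model,pts):
    m=np.array(model)[:,:2]; p=np.array(pts)[:,:2]; a=m-m.mean(0); b=p-p.mean(0)
    th=np.arctan2((a[:,0]*b[:,1]-a[:,1]*b[:,0]).sum(),(a*b).sum())
    r=np.array([[np.cos(th),-np.sin(th)],[np.sin(th),np.cos(th)]]); t=p.mean(0)-r@m.mean(0)
    return t,th,r,np.abs(m@r.T+t-p).max()
E
python3 - <<'E'
from h import *
px=lambda l,s,u0,v0,z:[w('top',None,(x+.5)/s-.5+u0,(y+.5)/s-.5+v0,z) for x,y in l]
def rect(cx,cy,sx,sy): return [[cx+sx/2,cy+sy/2],[cx+sx/2,cy-sy/2],[cx-sx/2,cy-sy/2],[cx-sx/2,cy+sy/2]]
mk=rect(0,0,.2,.236)+rect(-.05,-.056,.07,.07)+rect(.05,.052,.08,.12)+rect(.05,-.063,.08,.09)
k=[(33,131),(485,47),(552,430),(84,519),(333,298),(466,276),(487,406),(355,432),(51,152),(278,113),(298,256),(70,299),(298,107),(465,76),(489,219),(319,250)]
t,th,r,e=fit(mk,px(k,5,160,150,.012)); print('kit',t,np.degrees(th),e)
for n,c in dict(long=(.05,.052),med=(.05,-.063),small=(-.05,-.056)).items(): print(n,t+r@c)
ms=rect(0,.056,.07,.07)+[[.055,-.118],[-.055,-.118]]
t,th,r,e=fit(ms,px([(117,156),(274,146),(289,302),(129,312),(594,73),(625,337)],6,360,170,.012)); print('spares',t,np.degrees(th),e,'rec',t+r@(0,.056))
t,th,r,e=fit(rect(0,0,.1,.06),px([(55,73),(141,54),(176,192),(90,210)],4,285,115,.03));print('cover',t,np.degrees(th),e)
t,th,r,e=fit(rect(0,0,.07,.06),px([(113,400),(211,391),(223,500),(128,512)],4,285,115,.03));print('hs',t,np.degrees(th),e)
print('tin',px([(171,446)],4,285,115,.06),'hole',px([(109,123)],4,285,115,.034))
print('flange lines top z.06',px([(66,107),(103,165),(116,76),(152,138)],4,285,115,.06))
for n in('top','side'):
    C=cloud(n,np.load(f'pics/{n}0.npy'))
    for nm,c,lo,hi in(('cover',(.52,.015),.026,.036),('bracket',(.52,.015),.053,.066),('hs',(.3,-.02),.026,.036),('tin',(.3,-.02),.055,.066)):
        q=C[(np.hypot(*(C[:,:2]-c).T)<.075)&(C[:,2]>lo)&(C[:,2]<hi)]
        if len(q)>4: print(n,nm,len(q),np.median(q,0).round(4),cv2.minAreaRect((q[:,:2]*1000).astype(np.float32)))
E
```

```text
kit [0.51532858 0.25775908] 9.579458101918442 0.0029752876072671047
long [0.55597778 0.31735474]
med [0.57511553 0.20395833]
small [0.47534505 0.19421919]
spares [ 0.50085615 -0.25298595] 2.1355997310082744 0.0026680316043282692 rec [ 0.49876934 -0.19702484]
cover [0.65847102 0.00611067] 12.281035571732025 0.003522410164170653
hs [ 0.45087809 -0.02314264] 5.218275815913136 0.0012849099349346114
tin [array([ 0.45118952, -0.02401047,  0.06      ])] hole [array([0.66323701, 0.01009935, 0.034     ])]
flange lines top z.06 [array([0.66651822, 0.03661011, 0.06      ]), array([0.62830303, 0.01400027, 0.06      ]), array([0.68613776, 0.00466814, 0.06      ]), array([ 0.64508631, -0.01713069,  0.06      ])]
top cover 327 [0.5402 0.0118 0.0291] ((518.9213256835938, -16.53591537475586), (119.08671569824219, 91.08955383300781), 21.106996536254883)
top bracket 102 [ 0.4637 -0.0185  0.0587] ((462.89801025390625, -18.661991119384766), (19.06632423400879, 39.97940444946289), 43.61770248413086)
side cover 300 [0.5416 0.0057 0.0306] ((522.5244750976562, -6.299049377441406), (104.39189910888672, 85.91451263427734), 76.72564697265625)
side bracket 96 [ 0.466  -0.0205  0.0607] ((465.9399719238281, -19.517597198486328), (21.451494216918945, 40.788970947265625), 25.26461410522461)
```

```bash
python3 - <<'E'
from h import *
for n in('top','side'):
    C=cloud(n,np.load(f'pics/{n}0.npy'))
    for nm,c,lo,hi in(('cover',(.658,.006),.025,.036),('bracket',(.658,.006),.050,.068),('hs',(.451,-.023),.024,.037),('tin',(.451,-.023),.053,.068)):
        q=C[(np.hypot(*(C[:,:2]-c).T)<.068)&(C[:,2]>lo)&(C[:,2]<hi)]
        if len(q)>4: print(n,nm,len(q),np.mean(q,0).round(4),np.round(np.hstack([*cv2.minAreaRect((q[:,:2]*1000).astype(np.float32))]),1))
    if 1:
        q=C[(np.hypot(*(C[:,:2]-(.658,.006)).T)<.05)&(C[:,2]>.048)]
        print((q[::max(1,len(q)//25)]*1000).round().astype(int).tolist())
im=cv2.imread('pics/side0.png')
cv2.imwrite('pics/c4.png',cv2.resize(im[145:240,270:420],None,fx=5,fy=5,interpolation=cv2.INTER_CUBIC))
E
```

```text
top cover 727 [0.6538 0.0057 0.0297] [656.1   6.2 100.2  59.9  10.8]
top bracket 75 [0.663  0.0093 0.0575] [663.9   9.9  47.6  39.8  27.1]
top hs 152 [ 0.4496 -0.024   0.029 ] [451.8 -23.5  70.1  59.9   4.8]
top tin 270 [ 0.4527 -0.0248  0.0589] [453.  -25.6  44.   42.3  88.6]
[[692, 4, 54], [689, 1, 55], [685, -1, 59], [683, 1, 50], [678, -1, 59], [676, 34, 58], [674, -6, 60], [673, -4, 55], [671, 34, 57], [670, -9, 57], [669, -6, 51], [666, 32, 55], [664, -11, 60], [662, 27, 61], [661, -13, 59], [660, -11, 57], [657, 27, 61], [656, -16, 58], [653, -13, 60], [652, 25, 57], [653, -18, 53], [650, -16, 52], [647, 20, 58], [641, 20, 60], [639, 17, 59], [637, 15, 57]]
side cover 546 [ 0.653  -0.001   0.0309] [659.3   5.2 101.2  62.   10.9]
side bracket 127 [0.667  0.008  0.0572] [667.3   9.7  48.8  43.1  26.3]
side hs 340 [ 0.4502 -0.0341  0.0291] [455.  -24.2  70.2  63.4   4.4]
side tin 253 [ 0.4556 -0.0284  0.06  ] [456.7 -26.8  46.1  43.3  77.3]
[[679, 39, 60], [668, 31, 62], [663, 31, 59], [677, 33, 55], [667, 28, 58], [655, 24, 60], [672, 33, 49], [653, 20, 61], [671, 30, 49], [654, 21, 56], [697, 5, 60], [651, 19, 55], [690, 2, 60], [644, 14, 58], [687, 0, 60], [642, 17, 53], [683, -2, 59], [637, 16, 51], [676, -7, 61], [693, 1, 51], [671, -8, 61], [688, 1, 50], [670, -11, 60], [687, -3, 49], [669, -13, 59], [655, -15, 60], [670, -11, 53], [664, -14, 55], [659, -14, 53], [659, -15, 50]]
```

View pics/c4.png

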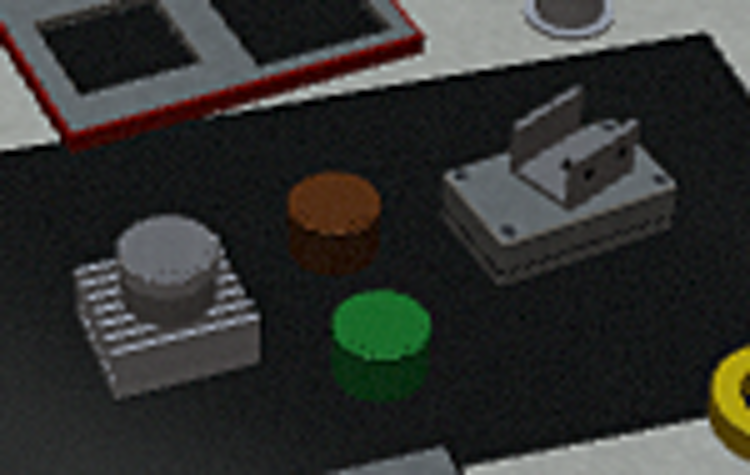

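```bash
cat >> h.py <<'E'
def go(x,y,z,psi):
    o=get_obs(); R0=R.from_rotvec(o['tool_rot']); a=np.radians(psi)
    ty=np.array([np.cos(a),np.sin(a),0]); tz=np.array([0,0,-1.]); T=R.from_matrix(np.c_[np.cross(ty,tz),ty,tz])
    s=R0.inv().apply(np.array([x,y,z])-o['tool_pos'])*100; t=(R0.inv()*T).as_rotvec()
    print('t',round(o['t'],2),'row',np.round(s,2).tolist(),np.round(t,3).tolist(),'rows',round(max(np.linalg.norm(s)/4.17,np.degrees(np.linalg.norm(t))/7.16),1))
E
python3 -c "
from h import *
go(.665,.010,.30,117)"
```

```text
t 0.1 row [-64.25, -45.24, 10.43] [-0.002, -0.001, -0.718] rows 19.0
```

Emit:
arm_command:
  plan:
    - [[-64.2, -45.2, 10.4, 0, 0, -0.718], [-64.2, -45.2, 10.4, 0, 0, -0.718], [-64.2, -45.2, 10.4, 0, 0, -0.718], [-64.2, -45.2, 10.4, 0, 0, -0.718], [-64.2, -45.2, 10.4, 0, 0, -0.718], [-64.2, -45.2, 10.4, 0, 0, -0.718], [-64.2, -45.2, 10.4, 0, 0, -0.718], [-64.2, -45.2, 10.4, 0, 0, -0.718], [-64.2, -45.2, 10.4, 0, 0, -0.718], [-64.2, -45.2, 10.4, 0, 0, -0.718], [-64.2, -45.2, 10.4, 0, 0, -0.718], [-64.2, -45.2, 10.4, 0, 0, -0.718]]
  gripper: -0.6
  force: 30

```text
t: 1.1
tool_pos: [0.4675, 0.2395, 0.3404]
tool_rot: [0.733, -3.055, -0.0]
contact_force: [0.4, -0.1, -0.4]
opening: 0.0682
grip_force: 0.0
```

```bash
python3 -c "
from h import *
go(.665,.010,.30,117);print(get_obs()['opening'],get_obs()['tool_pos'])"
```

```text
t 1.1 row [-7.18, -29.41, 4.04] [0.0, -0.0, -0.0] rows 7.3
0.06820710410595653 [0.46750887 0.23950854 0.34042624]
```

Emit:
arm_command:
  plan:
    - [[-7.2, -29.4, 4.0, 0, 0, 0], [-7.2, -29.4, 4.0, 0, 0, 0], [-7.2, -29.4, 4.0, 0, 0, 0], [-7.2, -29.4, 4.0, 0, 0, 0], [-7.2, -29.4, 4.0, 0, 0, 0], [-7.2, -29.4, 4.0, 0, 0, 0], [-7.2, -29.4, 4.0, 0, 0, 0], [-7.2, -29.4, 4.0, 0, 0, 0], [-7.2, -29.4, 4.0, 0, 0, 0], [-7.2, -29.4, 4.0, 0, 0, 0]]

```text
t: 1.93
tool_pos: [0.6643, 0.0119, 0.3001]
tool_rot: [0.731, -3.054, -0.002]
contact_force: [0.6, -0.1, 0.5]
opening: 0.0682
grip_force: 0.0
```

```bash
python3 -c "
from h import *
go(.665,.010,.21,117);print(get_obs()['tool_pos'])"
```

```text
t 1.93 row [0.01, -0.21, 9.01] [0.002, -0.001, -0.001] rows 2.2
[0.66426041 0.0118625  0.30010882]
```

Emit:
arm_command:
  plan:
    - [[0, -0.2, 3, 0, 0, 0], [0, -0.2, 6, 0, 0, 0], [0, -0.2, 8, 0, 0, 0], [0, -0.2, 9, 0, 0, 0], [0, -0.2, 9, 0, 0, 0], [0, -0.2, 9, 0, 0, 0]]

```text
t: 2.43
tool_pos: [0.665, 0.0115, 0.2114]
tool_rot: [0.735, -3.054, -0.0]
contact_force: [0.9, -0.0, 0.9]
opening: 0.0684
grip_force: 0.0
```

```bash
python3 -c "
from h import *
go(.665,.010,.21,117);snap('side','s1');snap('top','t1')
im=cv2.imread('pics/s1.png')
cv2.imwrite('pics/c5.png',cv2.resize(im[90:240,290:470],None,fx=4,fy=4,interpolation=cv2.INTER_CUBIC))"
```

```text
t 2.43 row [0.06, -0.13, 0.14] [0.0, -0.0, 0.001] rows 0.0
```

View pics/c5.png

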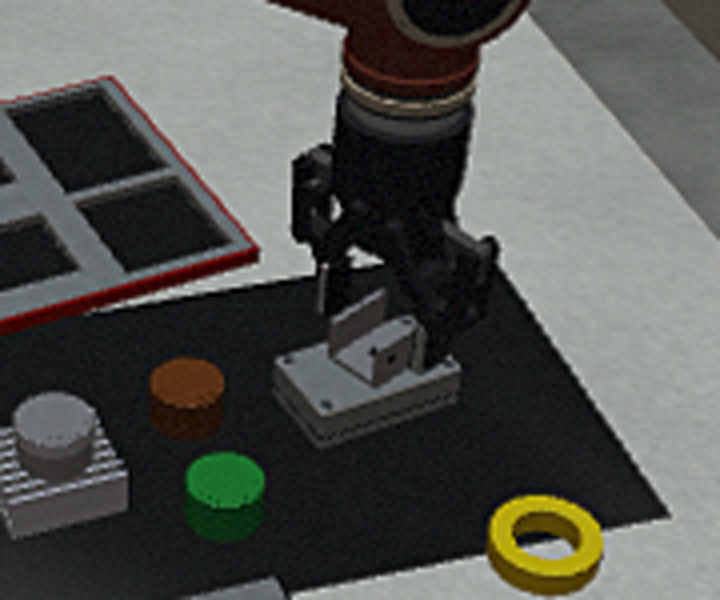

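The fingers straddle the bracket flanges at about (390,335), just above the cover. Closing now.

Emit:
arm_command:
  plan:
    - [[0, 0, 0, 0, 0, 0], [0, 0, 0, 0, 0, 0], [0, 0, 0, 0, 0, 0], [0, 0, 0, 0, 0, 0], [0, 0, 0, 0, 0, 0], [0, 0, 0, 0, 0, 0]]
  gripper: 1
  force: 40

```text
t: 3.03
tool_pos: [0.6661, 0.0103, 0.2129]
tool_rot: [-0.732, 3.052, -0.001]
contact_force: [-0.8, 0.2, 6.1]
opening: 0.0391
grip_force: 43.0
```

Emit:
arm_command:
  plan:
    - [[0, 0, -2, 0, 0, 0], [0, 0, -5, 0, 0, 0], [0, 0, -9, 0, 0, 0], [0, 0, -9, 0, 0, 0]]

```text
t: 3.37
tool_pos: [0.6677, 0.0101, 0.3103]
tool_rot: [-0.73, 3.042, -0.007]
contact_force: [1.9, -0.1, 1.6]
opening: 0.0389
grip_force: 42.3
```

```bash
python3 -c "
from h import *
go(.499,-.197,.30,92)"
```

```text
t 3.37 row [24.44, -10.79, 0.82] [-0.005, 0.013, 0.436] rows 6.4
```

Emit:
arm_command:
  plan:
    - [[24.4, -10.8, 0.5, 0, 0, 0.436], [24.4, -10.8, 0.5, 0, 0, 0.436], [24.4, -10.8, 0.5, 0, 0, 0.436], [24.4, -10.8, 0.5, 0, 0, 0.436], [24.4, -10.8, 0.5, 0, 0, 0.436], [24.4, -10.8, 0.5, 0, 0, 0.436], [24.4, -10.8, 0.5, 0, 0, 0.436], [24.4, -10.8, 0.5, 0, 0, 0.436], [24.4, -10.8, 0.5, 0, 0, 0.436], [24.4, -10.8, 0.5, 0, 0, 0.436], [24.4, -10.8, 0.5, 0, 0, 0.436]]

```text
t: 4.28
tool_pos: [0.4976, -0.1959, 0.296]
tool_rot: [-0.057, 3.141, 0.0]
contact_force: [-0.3, -0.1, -0.7]
opening: 0.0389
grip_force: 42.2
```

```bash
python3 -c "
from h import *
go(.499,-.197,.188,92);print(get_obs()['tool_pos'])"
```

```text
t 4.28 row [-0.14, -0.12, 10.8] [0.0, 0.0, 0.002] rows 2.6
[ 0.49758237 -0.19586045  0.29597794]
```

Emit:
arm_command:
  plan:
    - [[-0.1, -0.1, 3, 0, 0, 0], [-0.1, -0.1, 6, 0, 0, 0], [-0.1, -0.1, 8, 0, 0, 0], [-0.1, -0.1, 9.5, 0, 0, 0], [-0.1, -0.1, 10.3, 0, 0, 0], [-0.1, -0.1, 10.6, 0, 0, 0], [-0.1, -0.1, 10.8, 0, 0, 0], [-0.1, -0.1, 10.8, 0, 0, 0], [-0.1, -0.1, 10.8, 0, 0, 0]]

```text
t: 5.03
tool_pos: [0.4987, -0.1978, 0.1893]
tool_rot: [-0.056, 3.139, -0.002]
contact_force: [-0.0, -0.4, -0.0]
opening: 0.0389
grip_force: 42.2
```

```bash
python3 -c "
from h import *
go(.499,-.197,.186,92);snap('side','s2');im,d=snap('top','t2')
im=cv2.imread('pics/s2.png')
cv2.imwrite('pics/c6.png',cv2.resize(im[180:350,270:450],None,fx=3.5,fy=3.5,interpolation=cv2.INTER_CUBIC))"
```

```text
t 5.03 row [-0.03, 0.08, 0.33] [-0.001, 0.002, 0.001] rows 0.1
```

View pics/c6.png

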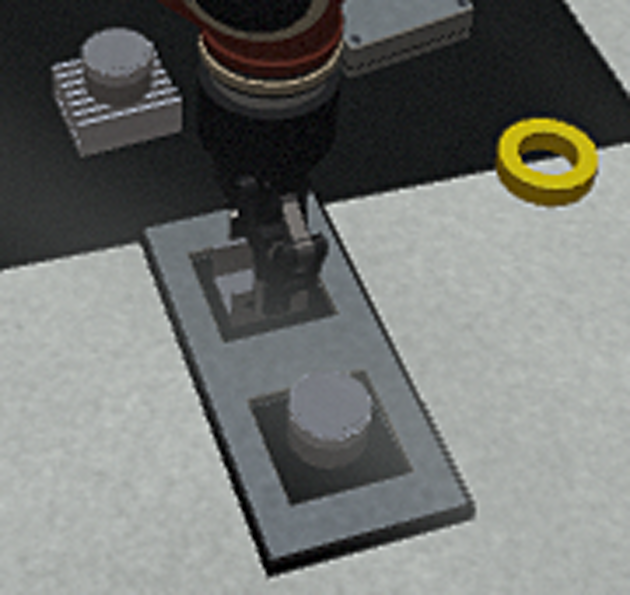

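The bracket is inside the empty spares recess at about (270,280). I'll lower it to contact.

Emit:
arm_command:
  plan:
    - [[0, 0, 0.1, 0, 0, 0], [0, 0, 0.2, 0, 0, 0], [0, 0, 0.2, 0, 0, 0], [0, 0, 0.2, 0, 0, 0]]

```text
t: 5.47
tool_pos: [0.4983, -0.1979, 0.1869]
tool_rot: [-0.055, 3.14, -0.001]
contact_force: [-1.7, -0.3, 3.2]
opening: 0.0393
grip_force: 42.7
```

Emit:
arm_command:
  plan:
    - [[0, 0, 0.1, 0, 0, 0], [0, 0, 0.1, 0, 0, 0], [0, 0, 0.1, 0, 0, 0]]

```text
t: 5.72
tool_pos: [0.4985, -0.1979, 0.1868]
tool_rot: [-0.055, 3.141, -0.001]
contact_force: [-4.2, 2.0, 12.2]
opening: 0.0395
grip_force: 43.6
```

Emit:
arm_command:
  plan:
    - [[0, 0, -0.1, 0, 0, 0], [0, 0, -0.1, 0, 0, 0], [0, 0, -0.1, 0, 0, 0], [0, 0, -0.1, 0, 0, 0], [0, 0, -0.1, 0, 0, 0]]
  gripper: -0.3

```text
t: 6.13
tool_pos: [0.4978, -0.1975, 0.1856]
tool_rot: [0.055, -3.141, -0.001]
contact_force: [-0.2, 0.0, 0.1]
opening: 0.0556
grip_force: 0.0
```

Emit:
arm_command:
  plan:
    - [[0, 0, -2, 0, 0, 0], [0, 0, -5, 0, 0, 0], [0, 0, -9, 0, 0, 0], [0, 0, -11, 0, 0, 0], [0, 0, -11, 0, 0, 0]]
  gripper: -0.6

```text
t: 6.55
tool_pos: [0.4998, -0.1986, 0.3025]
tool_rot: [-0.055, 3.132, -0.009]
contact_force: [0.5, 0.3, -0.3]
opening: 0.0681
grip_force: 0.0
```

```bash
python3 -c "
from h import *
go(.4535,-.0255,.30,95)"
```

```text
t 6.55 row [4.02, 17.46, 0.11] [-0.006, 0.009, -0.052] rows 4.3
```

Emit:
arm_command:
  plan:
    - [[4.1, 17.3, 0, 0, 0, -0.052], [4.1, 17.3, 0, 0, 0, -0.052], [4.1, 17.3, 0, 0, 0, -0.052], [4.1, 17.3, 0, 0, 0, -0.052], [4.1, 17.3, 0, 0, 0, -0.052], [4.1, 17.3, 0, 0, 0, -0.052], [4.1, 17.3, 0, 0, 0, -0.052], [4.1, 17.3, 0, 0, 0, -0.052]]

```text
t: 7.22
tool_pos: [0.4512, -0.027, 0.2958]
tool_rot: [0.136, -3.139, 0.001]
contact_force: [0.3, -1.1, -0.6]
opening: 0.0683
grip_force: 0.0
```

```bash
python3 -c "
from h import *
go(.4535,-.0255,.211,95)
im,d=snap('top','t3');im=cv2.imread('pics/t3.png')
C=cloud('top',d);q=C[(np.hypot(*(C[:,:2]-(.5,-.197)).T)<.035)&(C[:,2]>.022)]
print(q[:,2].max(),np.percentile(q[:,2],90),np.round(np.hstack([*cv2.minAreaRect((q[:,:2]*1000).astype(np.float32))]),1))
cv2.imwrite('pics/c7.png',cv2.resize(im[165:245,360:470],None,fx=5,fy=5,interpolation=cv2.INTER_CUBIC))"
```

```text
t 7.22 row [-0.24, 0.13, 8.48] [-0.001, -0.0, -0.001] rows 2.0
0.03704122746232519 0.03510265239270981 [ 496.7 -199.4   46.2   40.7    2.1]
```

View pics/c7.png

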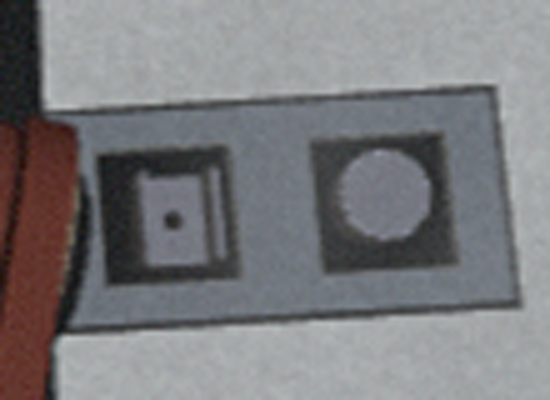

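The bracket lies flat in the spares recess at about (395,207), with its top at about 35 mm. Now the tin.

Emit:
arm_command:
  plan:
    - [[-0.2, 0.1, 3, 0, 0, 0], [-0.2, 0.1, 6, 0, 0, 0], [-0.2, 0.1, 7.8, 0, 0, 0], [-0.2, 0.1, 8.4, 0, 0, 0], [-0.2, 0.1, 8.4, 0, 0, 0], [-0.2, 0.1, 8.4, 0, 0, 0]]

```text
t: 7.77
tool_pos: [0.4534, -0.0258, 0.2126]
tool_rot: [-0.135, 3.138, -0.0]
contact_force: [-0.8, -0.6, 0.8]
opening: 0.068
grip_force: 0.0
```

Emit:
arm_command:
  plan:
    - [[0, 0, 0, 0, 0, 0], [0, 0, 0, 0, 0, 0], [0, 0, 0, 0, 0, 0], [0, 0, 0, 0, 0, 0], [0, 0, 0, 0, 0, 0], [0, 0, 0, 0, 0, 0]]
  gripper: 1

```text
t: 8.27
tool_pos: [0.4539, -0.0253, 0.2141]
tool_rot: [-0.137, 3.135, -0.002]
contact_force: [-0.7, -0.2, 7.0]
opening: 0.0432
grip_force: 41.1
```

Emit:
arm_command:
  plan:
    - [[0, 0, -2, 0, 0, 0], [0, 0, -5, 0, 0, 0], [0, 0, -9, 0, 0, 0], [0, 0, -9, 0, 0, 0]]

```text
t: 8.6
tool_pos: [0.4552, -0.0254, 0.3104]
tool_rot: [-0.137, 3.125, -0.006]
contact_force: [1.2, -0.2, 0.3]
opening: 0.0433
grip_force: 40.9
```

```bash
python3 -c "
from h import *
go(.4755,.194,.30,99.6)"
```

```text
t 8.6 row [-3.93, 21.68, 1.0] [-0.005, 0.013, -0.08] rows 5.3
```

The opening reads 43 mm, not 46, so I'll check the hold after the move.

Emit:
arm_command:
  plan:
    - [[-4, 21.8, 0.5, 0, 0, -0.08], [-4, 21.8, 0.5, 0, 0, -0.08], [-4, 21.8, 0.5, 0, 0, -0.08], [-4, 21.8, 0.5, 0, 0, -0.08], [-4, 21.8, 0.5, 0, 0, -0.08], [-4, 21.8, 0.5, 0, 0, -0.08], [-4, 21.8, 0.5, 0, 0, -0.08], [-4, 21.8, 0.5, 0, 0, -0.08], [-4, 21.8, 0.5, 0, 0, -0.08]]

```text
t: 9.35
tool_pos: [0.4735, 0.1951, 0.2968]
tool_rot: [0.262, -3.13, 0.001]
contact_force: [-1.3, -0.1, -0.9]
opening: 0.0433
grip_force: 41.1
```

```bash
python3 -c "
from h import *
go(.4755,.194,.190,99.6);im,d=snap('side','s4')
cv2.imwrite('pics/c8.png',cv2.resize(im[30:180,220:370],None,fx=4,fy=4,interpolation=cv2.INTER_CUBIC))"
```

```text
t 9.35 row [-0.18, -0.13, 10.68] [-0.0, -0.0, -0.001] rows 2.6
```

View pics/c8.png

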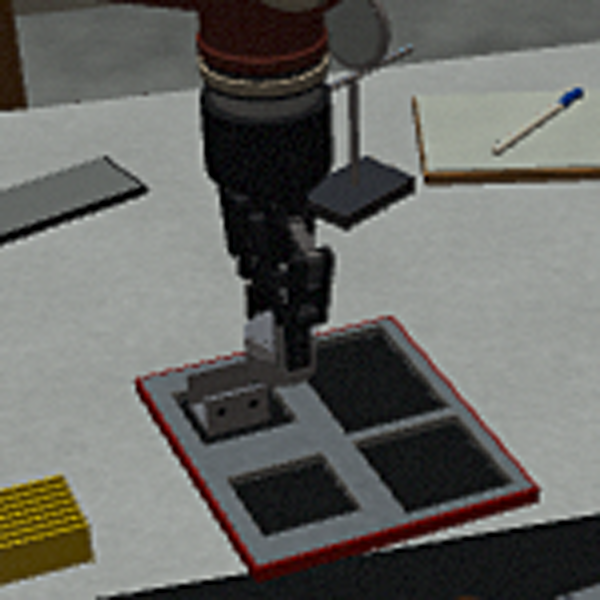

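The tin hangs upright behind the finger, from about (245) to (318) in the crop. Lowering it into the recess.

Emit:
arm_command:
  plan:
    - [[-0.2, -0.1, 3, 0, 0, 0], [-0.2, -0.1, 6, 0, 0, 0], [-0.2, -0.1, 8, 0, 0, 0], [-0.2, -0.1, 9.5, 0, 0, 0], [-0.2, -0.1, 10.2, 0, 0, 0], [-0.2, -0.1, 10.5, 0, 0, 0], [-0.2, -0.1, 10.7, 0, 0, 0], [-0.2, -0.1, 10.7, 0, 0, 0], [-0.2, -0.1, 10.7, 0, 0, 0]]

```text
t: 10.15
tool_pos: [0.4765, 0.1949, 0.1913]
tool_rot: [-0.262, 3.128, 0.0]
contact_force: [-0.4, -0.2, -1.0]
opening: 0.0437
grip_force: 41.1
```

Emit:
arm_command:
  plan:
    - [[0, 0, 0.1, 0, 0, 0], [0, 0, 0.2, 0, 0, 0], [0, 0, 0.2, 0, 0, 0], [0, 0, 0.2, 0, 0, 0]]

```text
t: 10.48
tool_pos: [0.4759, 0.1951, 0.1882]
tool_rot: [-0.262, 3.13, 0.0]
contact_force: [0.1, -0.0, -0.5]
opening: 0.0436
grip_force: 41.1
```

Emit:
arm_command:
  plan:
    - [[0, 0, 0.1, 0, 0, 0], [0, 0, 0.1, 0, 0, 0], [0, 0, 0.1, 0, 0, 0]]

```text
t: 10.73
tool_pos: [0.476, 0.1952, 0.1881]
tool_rot: [0.263, -3.13, 0.0]
contact_force: [-4.3, -1.6, 6.2]
opening: 0.0436
grip_force: 41.9
```

Emit:
arm_command:
  plan:
    - [[0, 0, 0.1, 0, 0, 0], [0, 0, 0.1, 0, 0, 0], [0, 0, 0.1, 0, 0, 0]]

```text
t: 10.98
tool_pos: [0.4762, 0.1952, 0.1881]
tool_rot: [0.263, -3.129, 0.001]
contact_force: [-7.8, -2.4, 13.9]
opening: 0.0433
grip_force: 42.6
```

Contact. Release and rise, then go to the heat sink.

Emit:
arm_command:
  plan:
    - [[0, 0, -0.1, 0, 0, 0], [0, 0, -0.1, 0, 0, 0], [0, 0, -0.1, 0, 0, 0], [0, 0, -0.1, 0, 0, 0], [0, 0, -0.1, 0, 0, 0]]
  gripper: -0.4

```text
t: 11.4
tool_pos: [0.4757, 0.195, 0.1867]
tool_rot: [0.262, -3.13, 0.0]
contact_force: [-0.3, -0.1, 0.3]
opening: 0.0598
grip_force: 0.0
```

Emit:
arm_command:
  plan:
    - [[0, 0, -2, 0, 0, 0], [0, 0, -5, 0, 0, 0], [0, 0, -9, 0, 0, 0], [0, 0, -11, 0, 0, 0], [0, 0, -11, 0, 0, 0]]
  gripper: -0.9

```text
t: 11.82
tool_pos: [0.4778, 0.1955, 0.3034]
tool_rot: [-0.262, 3.12, 0.003]
contact_force: [1.0, -0.7, 0.6]
opening: 0.0811
grip_force: 0.0
```

```bash
python3 -c "
from h import *
go(.4525,-.0237,.30,94.8)"
```

```text
t 11.82 row [6.15, -21.2, 0.25] [0.001, 0.011, 0.083] rows 5.3
```

Emit:
arm_command:
  plan:
    - [[6.2, -21.2, 0, 0, 0, 0.083], [6.2, -21.2, 0, 0, 0, 0.083], [6.2, -21.2, 0, 0, 0, 0.083], [6.2, -21.2, 0, 0, 0, 0.083], [6.2, -21.2, 0, 0, 0, 0.083], [6.2, -21.2, 0, 0, 0, 0.083], [6.2, -21.2, 0, 0, 0, 0.083], [6.2, -21.2, 0, 0, 0, 0.083], [6.2, -21.2, 0, 0, 0, 0.083]]

```text
t: 12.57
tool_pos: [0.4499, -0.0238, 0.2963]
tool_rot: [0.133, -3.138, -0.001]
contact_force: [-0.3, 0.0, 0.5]
opening: 0.0809
grip_force: 0.0
```

```bash
python3 -c "
from h import *
im,d=snap('side','s5')
C=cloud('side',d)
q=C[(np.hypot(*(C[:,:2]-(.476,.194)).T)<.034)&(C[:,2]>.026)]
print('tin',np.percentile(q[:,2],[10,90]),np.round(np.hstack([*cv2.minAreaRect((q[:,:2]*1000).astype(np.float32))]),1))
q=C[(np.hypot(*(C[:,:2]-(.451,-.023)).T)<.05)&(C[:,2]>.024)&(C[:,2]<.04)]
print('hs',len(q),np.round(np.hstack([*cv2.minAreaRect((q[:,:2]*1000).astype(np.float32))]),1))
q=C[(np.hypot(*(C[:,:2]-(.658,.006)).T)<.068)&(C[:,2]>.025)&(C[:,2]<.04)]
print('cover',len(q),np.round(np.hstack([*cv2.minAreaRect((q[:,:2]*1000).astype(np.float32))]),1))
go(.4525,-.0237,.180,94.8)"
```

```text
tin [0.02941606 0.03660519] [469.3 185.8  24.   43.9  36.4]
hs 587 [455.1 -23.5  70.4  64.1   4.9]
cover 703 [659.8   5.8 101.   62.7  10.3]
t 12.62 row [-0.26, -0.05, 11.64] [0.001, -0.001, 0.002] rows 2.8
```

Emit:
arm_command:
  plan:
    - [[-0.3, 0, 3, 0, 0, 0], [-0.3, 0, 6, 0, 0, 0], [-0.3, 0, 9, 0, 0, 0], [-0.3, 0, 10.8, 0, 0, 0], [-0.3, 0, 11.4, 0, 0, 0], [-0.3, 0, 11.6, 0, 0, 0], [-0.3, 0, 11.6, 0, 0, 0], [-0.3, 0, 11.6, 0, 0, 0]]

```text
t: 13.28
tool_pos: [0.4539, -0.0239, 0.1825]
tool_rot: [-0.133, 3.136, -0.001]
contact_force: [-0.8, -0.3, 0.3]
opening: 0.0809
grip_force: 0.0
```

Emit:
arm_command:
  plan:
    - [[0, 0, 0, 0, 0, 0], [0, 0, 0, 0, 0, 0], [0, 0, 0, 0, 0, 0], [0, 0, 0, 0, 0, 0], [0, 0, 0, 0, 0, 0], [0, 0, 0, 0, 0, 0]]
  gripper: 1

```text
t: 13.78
tool_pos: [0.454, -0.0242, 0.1828]
tool_rot: [-0.132, 3.136, -0.0]
contact_force: [0.2, 1.8, 6.9]
opening: 0.059
grip_force: 44.9
```

Emit:
arm_command:
  plan:
    - [[0, 0, -2, 0, 0, 0], [0, 0, -5, 0, 0, 0], [0, 0, -9, 0, 0, 0], [0, 0, -12, 0, 0, 0], [0, 0, -12, 0, 0, 0]]

```text
t: 14.2
tool_pos: [0.4551, -0.0246, 0.3088]
tool_rot: [-0.132, 3.126, -0.006]
contact_force: [1.1, -0.1, -1.7]
opening: 0.0591
grip_force: 44.4
```

```bash
python3 -c "
from h import *
go(.575,.204,.30,9.6)"
```

```text
t 14.2 row [-13.86, 21.78, 0.96] [0.006, 0.014, 1.487] rows 11.9
```

Emit:
arm_command:
  plan:
    - [[-13.9, 21.9, 0.5, 0, 0, 1.487], [-13.9, 21.9, 0.5, 0, 0, 1.487], [-13.9, 21.9, 0.5, 0, 0, 1.487], [-13.9, 21.9, 0.5, 0, 0, 1.487], [-13.9, 21.9, 0.5, 0, 0, 1.487], [-13.9, 21.9, 0.5, 0, 0, 1.487], [-13.9, 21.9, 0.5, 0, 0, 1.487], [-13.9, 21.9, 0.5, 0, 0, 1.487], [-13.9, 21.9, 0.5, 0, 0, 1.487], [-13.9, 21.9, 0.5, 0, 0, 1.487], [-13.9, 21.9, 0.5, 0, 0, 1.487], [-13.9, 21.9, 0.5, 0, 0, 1.487]]

```text
t: 15.2
tool_pos: [0.5726, 0.2057, 0.2945]
tool_rot: [-1.984, -2.434, 0.003]
contact_force: [-0.3, 1.0, -1.4]
opening: 0.059
grip_force: 44.6
```

```bash
python3 -c "
from h import *
im,d=snap('side','s6')
cv2.imwrite('pics/c9.png',cv2.resize(im[50:200,230:400],None,fx=4,fy=4,interpolation=cv2.INTER_CUBIC))
go(.575,.204,.191,9.6)"
```

```text
t 15.25 row [-0.21, 0.22, 10.36] [-0.002, 0.0, 0.032] rows 2.5
```

View pics/c9.png

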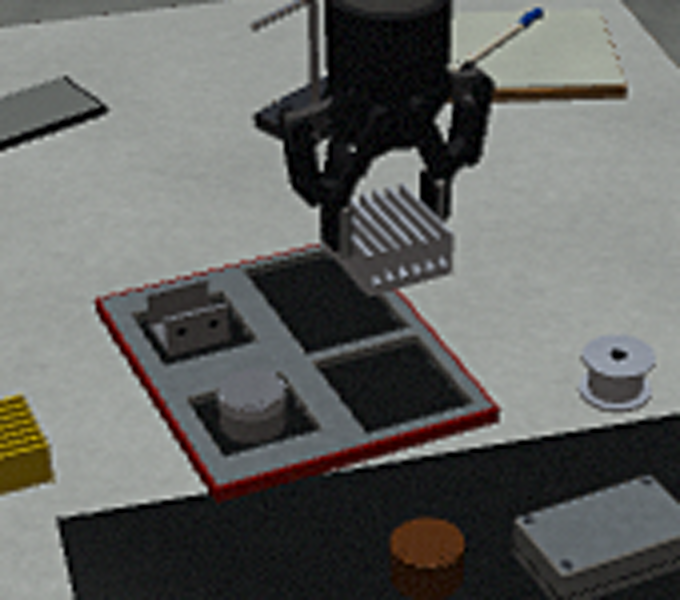

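The tin lies flat in its recess at about (252,405), and the heat sink is held level. Lowering it.

Emit:
arm_command:
  plan:
    - [[-0.2, 0.2, 3, 0, 0, 0.032], [-0.2, 0.2, 6, 0, 0, 0.032], [-0.2, 0.2, 8, 0, 0, 0.032], [-0.2, 0.2, 9.3, 0, 0, 0.032], [-0.2, 0.2, 10, 0, 0, 0.032], [-0.2, 0.2, 10.3, 0, 0, 0.032], [-0.2, 0.2, 10.4, 0, 0, 0.032], [-0.2, 0.2, 10.4, 0, 0, 0.032], [-0.2, 0.2, 10.4, 0, 0, 0.032]]

```text
t: 16.0
tool_pos: [0.5762, 0.2045, 0.1937]
tool_rot: [2.015, 2.408, 0.004]
contact_force: [-0.1, 0.4, -1.9]
opening: 0.0588
grip_force: 44.6
```

Emit:
arm_command:
  plan:
    - [[0, 0, 0.1, 0, 0, 0], [0, 0, 0.2, 0, 0, 0], [0, 0, 0.3, 0, 0, 0], [0, 0, 0.3, 0, 0, 0], [0, 0, 0.3, 0, 0, 0]]

```text
t: 16.42
tool_pos: [0.5754, 0.2043, 0.189]
tool_rot: [-2.016, -2.409, 0.0]
contact_force: [0.1, -0.4, -2.0]
opening: 0.0592
grip_force: 44.6
```

Emit:
arm_command:
  plan:
    - [[0, 0, 0.1, 0, 0, 0], [0, 0, 0.2, 0, 0, 0], [0, 0, 0.2, 0, 0, 0], [0, 0, 0.2, 0, 0, 0]]

```text
t: 16.75
tool_pos: [0.5754, 0.2043, 0.187]
tool_rot: [-2.016, -2.409, 0.0]
contact_force: [-0.1, 0.0, -1.3]
opening: 0.0592
grip_force: 44.6
```

Emit:
arm_command:
  plan:
    - [[0, 0, 0.1, 0, 0, 0], [0, 0, 0.1, 0, 0, 0], [0, 0, 0.1, 0, 0, 0]]

```text
t: 17.0
tool_pos: [0.5756, 0.2043, 0.1868]
tool_rot: [-2.016, -2.409, 0.0]
contact_force: [-3.2, -0.5, 5.4]
opening: 0.059
grip_force: 45.5
```

Contact. Release with a small opening, rise, and go to the cover.

Emit:
arm_command:
  plan:
    - [[0, 0, 0, 0, 0, 0], [0, 0, 0, 0, 0, 0], [0, 0, 0, 0, 0, 0], [0, 0, 0, 0, 0, 0], [0, 0, 0, 0, 0, 0]]
  gripper: -0.7

```text
t: 17.42
tool_pos: [0.5754, 0.2042, 0.1858]
tool_rot: [2.016, 2.409, 0.0]
contact_force: [-0.2, 0.1, -0.4]
opening: 0.0725
grip_force: 0.0
```

Emit:
arm_command:
  plan:
    - [[0, 0, -2, 0, 0, 0], [0, 0, -5, 0, 0, 0], [0, 0, -9, 0, 0, 0], [0, 0, -11.5, 0, 0, 0], [0, 0, -11.5, 0, 0, 0]]
  gripper: -0.9

```text
t: 17.83
tool_pos: [0.5777, 0.2048, 0.309]
tool_rot: [2.011, 2.403, 0.016]
contact_force: [1.0, 0.1, 2.1]
opening: 0.0812
grip_force: 0.0
```

```bash
python3 -c "
from h import *
go(.658,.0055,.30,100.8)"
```

```text
t 17.83 row [-21.04, 4.38, 0.95] [0.011, 0.01, -1.582] rows 12.7
```

Emit:
arm_command:
  plan:
    - [[-20.9, 4.5, 0.3, 0, 0, -1.59], [-20.9, 4.5, 0.3, 0, 0, -1.59], [-20.9, 4.5, 0.3, 0, 0, -1.59], [-20.9, 4.5, 0.3, 0, 0, -1.59], [-20.9, 4.5, 0.3, 0, 0, -1.59], [-20.9, 4.5, 0.3, 0, 0, -1.59], [-20.9, 4.5, 0.3, 0, 0, -1.59], [-20.9, 4.5, 0.3, 0, 0, -1.59], [-20.9, 4.5, 0.3, 0, 0, -1.59], [-20.9, 4.5, 0.3, 0, 0, -1.59], [-20.9, 4.5, 0.3, 0, 0, -1.59], [-20.9, 4.5, 0.3, 0, 0, -1.59]]

```text
t: 18.83
tool_pos: [0.6564, 0.0064, 0.2971]
tool_rot: [0.151, -3.137, -0.0]
contact_force: [-1.3, -0.2, -0.8]
opening: 0.0812
grip_force: 0.0
```

```bash
python3 -c "
from h import *
go(.658,.0055,.180,100.8)"
```

```text
t 18.83 row [-0.16, -0.11, 11.71] [0.0, -0.001, -0.092] rows 2.8
```

Emit:
arm_command:
  plan:
    - [[-0.1, -0.1, 1, 0, 0, -0.08], [-0.1, -0.1, 5, 0, 0, -0.08], [-0.1, -0.1, 8.5, 0, 0, -0.08], [-0.1, -0.1, 10.8, 0, 0, -0.08], [-0.1, -0.1, 11.4, 0, 0, -0.08], [-0.1, -0.1, 11.6, 0, 0, -0.08], [-0.1, -0.1, 11.6, 0, 0, -0.08], [-0.1, -0.1, 11.6, 0, 0, -0.08]]

```text
t: 19.5
tool_pos: [0.6588, 0.0055, 0.1843]
tool_rot: [-0.266, 3.127, -0.001]
contact_force: [0.3, 0.8, 0.2]
opening: 0.0811
grip_force: 0.0
```

Emit:
arm_command:
  plan:
    - [[0, 0, 0, 0, 0, 0], [0, 0, 0, 0, 0, 0], [0, 0, 0, 0, 0, 0], [0, 0, 0, 0, 0, 0], [0, 0, 0, 0, 0, 0], [0, 0, 0, 0, 0, 0]]
  gripper: 1

```text
t: 20.0
tool_pos: [0.6588, 0.0055, 0.1846]
tool_rot: [-0.266, 3.126, -0.001]
contact_force: [-0.2, 1.1, 6.5]
opening: 0.0586
grip_force: 45.1
```

Emit:
arm_command:
  plan:
    - [[0, 0, -2, 0, 0, 0], [0, 0, -5, 0, 0, 0], [0, 0, -9, 0, 0, 0], [0, 0, -12, 0, 0, 0], [0, 0, -12, 0, 0, 0]]

```text
t: 20.42
tool_pos: [0.66, 0.0054, 0.3115]
tool_rot: [-0.266, 3.116, -0.004]
contact_force: [2.1, 0.2, 0.8]
opening: 0.059
grip_force: 44.3
```

```bash
python3 -c "
from h import *
go(.556,.317,.30,9.6)"
```

```text
t 20.42 row [4.99, 32.47, 0.95] [0.008, 0.014, 1.573] rows 12.6
```

Emit:
arm_command:
  plan:
    - [[4.9, 32.6, 0.5, 0, 0, 1.573], [4.9, 32.6, 0.5, 0, 0, 1.573], [4.9, 32.6, 0.5, 0, 0, 1.573], [4.9, 32.6, 0.5, 0, 0, 1.573], [4.9, 32.6, 0.5, 0, 0, 1.573], [4.9, 32.6, 0.5, 0, 0, 1.573], [4.9, 32.6, 0.5, 0, 0, 1.573], [4.9, 32.6, 0.5, 0, 0, 1.573], [4.9, 32.6, 0.5, 0, 0, 1.573], [4.9, 32.6, 0.5, 0, 0, 1.573], [4.9, 32.6, 0.5, 0, 0, 1.573], [4.9, 32.6, 0.5, 0, 0, 1.573]]

```text
t: 21.42
tool_pos: [0.5536, 0.3191, 0.2963]
tool_rot: [-1.904, -2.498, 0.001]
contact_force: [0.3, 0.2, -0.2]
opening: 0.0589
grip_force: 44.3
```

Emit:
arm_command:
  plan:
    - [[0, 0, 0, 0, 0, 0.09], [0, 0, 0, 0, 0, 0.09], [0, 0, 0, 0, 0, 0.09], [0, 0, 0, 0, 0, 0.09]]

```text
t: 21.75
tool_pos: [0.5541, 0.3185, 0.2967]
tool_rot: [-2.006, -2.417, 0.001]
contact_force: [0.5, -0.1, -2.0]
opening: 0.0589
grip_force: 44.3
```

```bash
python3 -c "
from h import *
im,d=snap('side','s7')
cv2.imwrite('pics/c10.png',cv2.resize(im[30:180,230:400],None,fx=4,fy=4,interpolation=cv2.INTER_CUBIC))
go(.556,.317,.193,9.6)"
```

```text
t 21.8 row [-0.18, 0.16, 10.38] [-0.0, 0.0, 0.017] rows 2.5
```

View pics/c10.png

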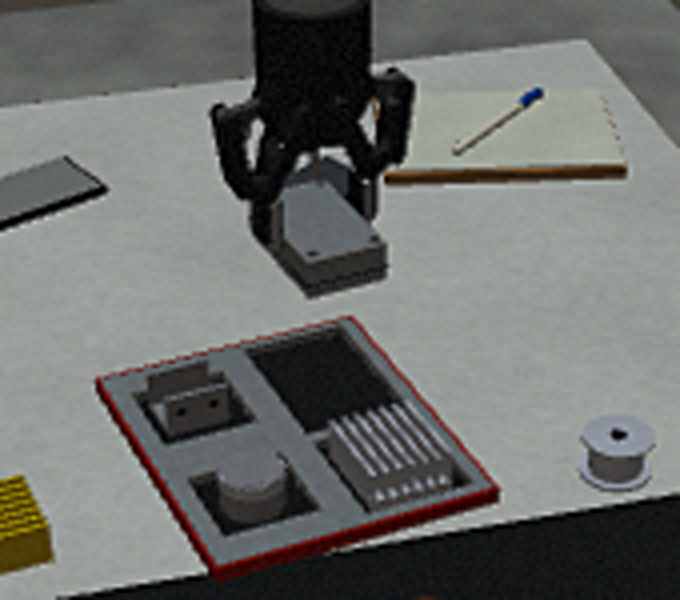

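The heat sink sits in the medium recess at about (395,455) in the crop, and the cover is held level. Lowering the cover.

Emit:
arm_command:
  plan:
    - [[-0.2, 0.2, 3, 0, 0, 0.017], [-0.2, 0.2, 6, 0, 0, 0.017], [-0.2, 0.2, 8, 0, 0, 0.017], [-0.2, 0.2, 9.3, 0, 0, 0.017], [-0.2, 0.2, 10, 0, 0, 0.017], [-0.2, 0.2, 10.3, 0, 0, 0.017], [-0.2, 0.2, 10.4, 0, 0, 0.017], [-0.2, 0.2, 10.4, 0, 0, 0.017], [-0.2, 0.2, 10.4, 0, 0, 0.017]]

```text
t: 22.55
tool_pos: [0.5573, 0.3173, 0.1948]
tool_rot: [2.028, 2.397, 0.004]
contact_force: [0.2, -0.0, -0.4]
opening: 0.0591
grip_force: 44.2
```

Emit:
arm_command:
  plan:
    - [[0, 0, 0.1, 0, 0, 0], [0, 0, 0.2, 0, 0, 0], [0, 0, 0.3, 0, 0, 0], [0, 0, 0.3, 0, 0, 0], [0, 0, 0.3, 0, 0, 0]]

```text
t: 22.97
tool_pos: [0.5565, 0.3169, 0.19]
tool_rot: [-2.029, -2.398, 0.0]
contact_force: [-0.1, 0.3, -0.4]
opening: 0.0592
grip_force: 44.2
```

Emit:
arm_command:
  plan:
    - [[0, 0, 0.1, 0, 0, 0], [0, 0, 0.2, 0, 0, 0], [0, 0, 0.2, 0, 0, 0], [0, 0, 0.2, 0, 0, 0]]

```text
t: 23.3
tool_pos: [0.5567, 0.3171, 0.1886]
tool_rot: [2.029, 2.398, 0.0]
contact_force: [-2.8, -0.5, 4.2]
opening: 0.0592
grip_force: 44.8
```

Contact at the expected floor height. Release and rise.

Emit:
arm_command:
  plan:
    - [[0, 0, 0, 0, 0, 0], [0, 0, 0, 0, 0, 0], [0, 0, 0, 0, 0, 0], [0, 0, 0, 0, 0, 0], [0, 0, 0, 0, 0, 0]]
  gripper: -0.7

```text
t: 23.72
tool_pos: [0.5565, 0.317, 0.1878]
tool_rot: [-2.029, -2.398, 0.0]
contact_force: [-0.7, -0.2, 0.3]
opening: 0.0724
grip_force: 0.0
```

Emit:
arm_command:
  plan:
    - [[0, 0, -2, 0, 0, 0], [0, 0, -5, 0, 0, 0], [0, 0, -9, 0, 0, 0], [0, 0, -13, 0, 0, 0], [0, 0, -16, 0, 0, 0], [0, 15, -18, 0, 0, 0], [0, 15, -18, 0, 0, 0], [0, 15, -18, 0, 0, 0], [0, 15, -18, 0, 0, 0], [0, 15, -18, 0, 0, 0]]

```text
t: 24.55
tool_pos: [0.7083, 0.3414, 0.3676]
tool_rot: [2.03, 2.395, 0.003]
contact_force: [0.4, -0.1, -0.4]
opening: 0.0726
grip_force: 0.0
```

Emit:
arm_command:
  plan:
    - [[-20, 5, 0, 0, 0, 0], [-20, 5, 0, 0, 0, 0], [-20, 5, 0, 0, 0, 0], [-20, 5, 0, 0, 0, 0], [-20, 5, 0, 0, 0, 0], [-20, 5, 0, 0, 0, 0], [-20, 5, 0, 0, 0, 0]]

```text
t: 25.13
tool_pos: [0.7873, 0.1502, 0.3674]
tool_rot: [-2.033, -2.394, 0.001]
contact_force: [0.2, 0.5, -0.1]
opening: 0.0726
grip_force: 0.0
```

```bash
python3 -c "
from h import *
print(get_obs()['tool_pos'])
im,d=snap('top','t8')
C=cloud('top',d)
for n,c,r in(('cover',(.556,.317),.065),('hs',(.575,.204),.052),('tin',(.476,.194),.034),('br',(.5,-.198),.034)):
    q=C[(np.hypot(*(C[:,:2]-c).T)<r)&(C[:,2]>.027)]
    A=np.linalg.lstsq(np.c_[q[:,:2]-c,np.ones(len(q))],q[:,2],rcond=None)[0]
    print(n,len(q),np.round(A,3),np.round(np.hstack([*cv2.minAreaRect((q[:,:2]*1000).astype(np.float32))]),1))
cv2.imwrite('pics/c11.png',cv2.resize(im[90:260,150:470],None,fx=2.5,fy=2.5,interpolation=cv2.INTER_CUBIC))"
```

```text
[0.78725324 0.15019859 0.36737018]
cover 7 [ 0.101 -2.658  0.161] [567.2 365.4  15.8   1.1   4.6]
hs 332 [-0.241 -1.151  0.49 ] [576.3 163.1  80.   21.8   3. ]
tin 31 [-0.103 -1.977  0.496] [480.3 165.   32.1   6.1  17.2]
br 75 [ 0.021 -0.009  0.033] [ 496.4 -199.4   45.7   39.5    2.4]
```

View pics/c11.png

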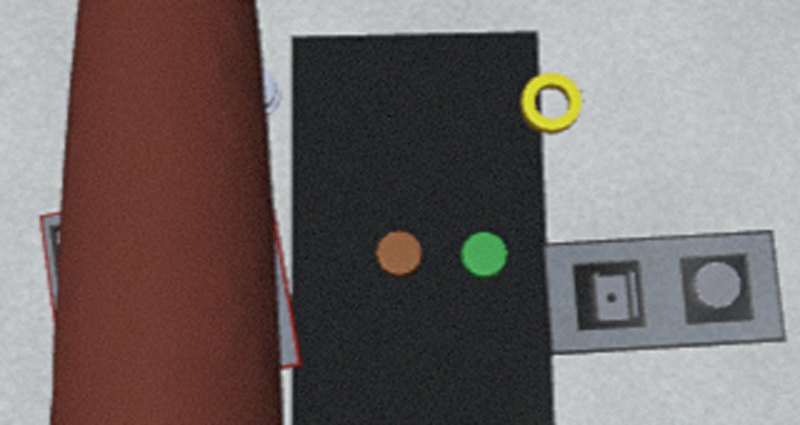

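The arm hides the kit, so I'll move it aside for a last look.

Emit:
arm_command:
  plan:
    - [[-40, -15, 0, 0, 0, 0], [-40, -15, 0, 0, 0, 0], [-40, -15, 0, 0, 0, 0], [-40, -15, 0, 0, 0, 0], [-40, -15, 0, 0, 0, 0], [-40, -15, 0, 0, 0, 0], [-40, -15, 0, 0, 0, 0], [-40, -15, 0, 0, 0, 0], [-40, -15, 0, 0, 0, 0], [-40, -15, 0, 0, 0, 0], [-40, -15, 0, 0, 0, 0], [-40, -15, 0, 0, 0, 0]]

```text
t: 26.18
tool_pos: [0.7045, -0.268, 0.3679]
tool_rot: [-2.032, -2.396, 0.0]
contact_force: [1.2, 0.8, 0.2]
opening: 0.0726
grip_force: 0.0
```

```bash
python3 -c "
from h import *
im,d=snap('top','t9')
C=cloud('top',d)
for n,c,r in(('cover',(.556,.317),.062),('hs',(.575,.204),.048),('tin',(.476,.194),.034)):
    q=C[(np.hypot(*(C[:,:2]-c).T)<r)&(C[:,2]>.027)]
    A=np.linalg.lstsq(np.c_[q[:,:2]-c,np.ones(len(q))],q[:,2],rcond=None)[0]
    print(n,len(q),np.round(A,3),np.round(np.hstack([*cv2.minAreaRect((q[:,:2]*1000).astype(np.float32))]),1))
cv2.imwrite('pics/c12.png',cv2.resize(im[110:260,155:285],None,fx=4,fy=4,interpolation=cv2.INTER_CUBIC))"
```

```text
cover 923 [0.004 0.003 0.033] [554.9 315.1  60.8 101.4   9.8]
hs 326 [ 0.001 -0.001  0.032] [573.7 202.9  61.4  70.1   9.9]
tin 266 [0.004 0.002 0.033] [475.2 193.2  43.7  43.7   2. ]
```

View pics/c12.png

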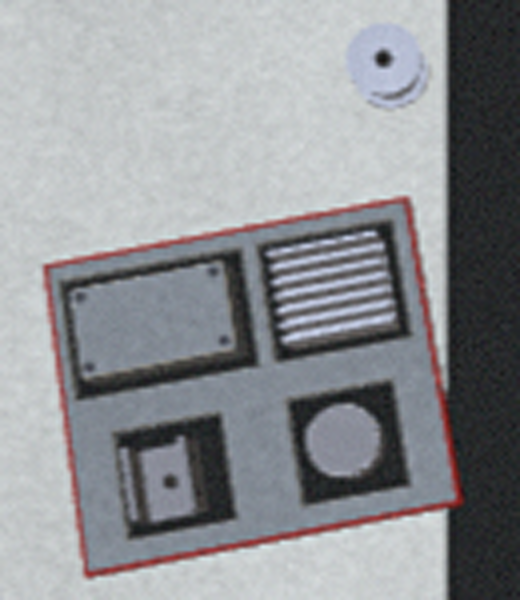

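The cover (155,320), heat sink (335,290), tin (343,440) and stored bracket (170,480) each lie flat in their own recess, and the solder reel hasn't moved. Handing in.

```bash
python3 -c "
from station import *
print(finish_job())"
```

```text
the job is handed in; nothing more can be done
None
```

The job is handed in at about 26 s: the kit tray holds the cover, heat sink, tin and its original bracket, each flat in its recess, and the duplicate bracket lies flat in the spares tray's empty recess.

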